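Wind the camera on, then hold the light meter over the grey card

ROBOT

A 7-joint arm with a two-finger parallel gripper is mounted at the origin on the work surface. World frame = base frame: x ahead of the robot, y to its left, z up, the work surface at z = 0. Lengths are in m, angles in rad, forces in N, time in s.
With the tool pointing down it reaches from about 0.425 to 0.875 m from the base axis. Payload 4.7 kg.
Tool frame: the origin (TCP) lies on the centre line of the jaws, within the pads' length; the fingertips stand ctrl.tcp_to_tips ahead of it and the grasp point (between the pads) lies 2 mm behind it (ctrl.tcp_to_tips is the distance from the TCP to the fingertips, in m); z points along the fingers, y is the line along which they close (so a half turn about z gives the same grasp; the last joint's range is limited). The gripper opens to 87 mm and grips with 3 to 60 N. Pads are 19 mm wide; open, the fingers measure 117 mm over their backs; the gripper's body (75 mm by 190 mm) begins 51 mm behind the grasp point.
Start: joints at [1.182, 0.321, -0.07, 1.45, 0.023, 1.371, -0.057], TCP at [0.255, -0.598, 0.217] pointing down, gripper open.
Joint ranges: [-2.86, 2.86], [-0.3, 2.09], [-1.38, 1.24], [0.06, 2.45], [-1.56, 4.7], [0.09, 2.05], [-2.69, 2.69]. Speed limits (rad/s): [2.57, 2.57, 3.14, 3.14, 3.14, 3.14, 3.14].

INTERFACE

Orientations are given as a rotation vector (axis times angle).
In Python, from bench import ctrl, optics, close_job gives the robot as it stands.
- The arm moves only by the shell command python3 -m inch 'ROWS' [OPENING] [FORCE]. ROWS is JSON, a list of rows, each a list of 2 entries, a list of its own where there are three numbers: the shift along the tool's x, y, z in mm, then the turn, a rotation vector about the tool's x, y, z in degrees. In form: [[[x, y, z], [ax, ay, az]], ...]. A call has exactly 10 rows; each row shifts and turns the commanded pose from where the row before left it, along the tool's axes as they then stand; what a row does not reach is not made up. A row lasts 1/10 s, in which the tool goes at most 50 mm and 8.59 degrees, less where a joint would pass 70% of its speed; a pose out of reach is approached as far as the arm can. A call is refused whole if a number of a shift passes 50 or a number of a turn 8.59, either way. A call with a gripper value outside its range is refused whole. OPENING is the closure, from 0 (fully open) to 1 (shut), set as the call begins (- or left out, the last holds). The fingers move at their own pace and stop on an object; FORCE is the grip in N (left out, the last holds). Time passes only in rows, so rows that do not move let the fingers close, or fill a call up. It gives the time, the measured TCP pose, the force and the opening at its end, in the units of the state.
- ctrl.get_state(): the state, without advancing time (a new reading comes with each control period).
- optics.get_image(name): name is "scene" or "side" or "wrist"; returns a dict with "image" (400x640x3 uint8, red, green, blue), "fx", "fy", "cx", "cy" (pixels), "R" (3x3) and "t" (3): a world point X has camera coordinates R X + t; the wrist camera has in their place "hand_eye" (4x4, takes a point from camera to tool coordinates, whose origin is the TCP and whose axes are the flange's). Camera axes: x right, y down, z forward; pixel columns grow to the right and rows downward; lengths in m; the calibration is good to about 2 mm. A picture is of the moment at which its call begins: read the wrist's pose just before it. There is no depth.
- close_job(): hands the job in, once; it reports no verdict.
The state is a dict: "time": time; "joint_positions": joint angles; "qd": joint speeds; "joint_torque": joint torques, N m; "position": TCP position; "tool_rot": TCP orientation; "ft_force": force on the tool from outside, world axes, zero at the start; "torque": the same for the moment, N m; "grip_width": opening from 0.0 (shut) to 1.0 (fully open).
Only numpy, scipy, OpenCV 4.12 (cv2) and the standard library are available. Lean on these libraries where they do the work, as an engineer would, in place of code of your own. Each camera call takes 0.05 s, during which the arm holds its last target. There are 200 camera calls.

TASK

We are about to photograph the morse key: swing the camera's red-tabbed film advance lever all the way to its stop and let it spring back home. Then pick up the light meter, carry it over the row of red books and hold it upright about 15 mm above the grey card (not the blue one), centred on it and with its long side along the card's long side, touching neither card. Finish while still holding it there, steady; do not bump the books or the morse key and leave everything else where it is.

Things in the scene. Friction and masses are not known exactly. Their poses are not given: they have to be found in the camera images.
- film_lever (a joint): Film advance lever on top of the camera, rad: 0 at rest, 1.2 at its stop. It turns about a vertical axis, counter-clockwise seen from above as the value grows. A spring drives it back to 0 when let go; the tab needs about 1 N at rest, rising to about 4 N at the stop.
- lever_pivot (a point): Point on the lever's vertical turning axis, level with lever_tab, on top of the camera, about 164 mm above the table.
- lever_tab (a point): Middle of the lever's upright red thumb tab: a post 14 mm in diameter and 40 mm tall (from 20 mm below to 20 mm above this point), 60 mm from lever_pivot. It moves with the lever; at rest it stands behind the camera's back. The flat steel lever arm, 10 mm wide, runs from the foot of the tab to the pivot, its top 15 mm below this point; the camera's flat top is 24 mm below this point.
- camera: Black and silver film camera on a low table stand, fixed to the desk; origin on the table under its middle, lens towards its -x. Body 60 (x) x 150 (y) x 90 mm, its flat top 140 mm above the table; a viewfinder hump 45 x 44 mm on top, centred 30 mm towards its -y, reaches 151 mm. The lever is at its +y end.
- meter_centre (a point): Centre of the light meter, half-way up: a loose grey block, 72 mm long (its x axis) x 40 mm wide (y) x 55 mm tall (z), orange band near the foot and a small pale display on top, 130 to 250 g. It stands upright on the table on its flat sensing face, 27.5 mm below this point.
- meter: The light meter itself; origin at the centre of its underside (the sensing face), same axes as meter_centre.
- grey_card_top (a point): Centre of the upper face of the mid-grey card, 96 mm long (x) x 64 mm wide (y) x 3 mm thick, fixed flat on the white plinth; its top is 33 mm above the table. z up.
- grey_card: The grey card; origin at the centre of its underside.
- blue_card: A blue card of the same size, fixed on the plinth beside the grey one, 100 mm from it centre to centre; either may be on the left. Not to be used or touched.
- plinth: White display plinth, 250 (x) x 200 (y) x 30 mm tall, fixed; origin at the centre of its underside on the table.
- morse_key: Brass morse key on a wooden base, 65 (x) x 130 (y) x 46 mm tall, fixed on the plinth beyond the cards; origin at the centre of its underside, 30 mm above the table. Not to be bumped.
- book_row: Row of upright red books between steel bookends, 178 mm long (x) x 56 mm (y), up to 131 mm tall, fixed between the meter and the plinth; origin at the centre of its underside on the table.
- mug: White mug, 84 mm across, 85 mm tall, origin at its underside. Bystander.
- film_can: Black film can with a white cap, 32 mm across, 52 mm tall, origin at its underside. Bystander.
- brush: Brush 170 mm long lying on the desk. Bystander.
- red_book: Red book lying flat, 150 x 210 x 28 mm, origin at its underside. Bystander.
Not all that is in view belongs to the job. What is meant by the meter is not green, turquoise or yellow, and is the smaller of those in its own colour.

How it is judged:
On the way, in this order (a step that is already met when the one before it is completed fails the run):
1. the film lever is swung to its stop (value of joint film_lever above 1.1 rad), for 0.05 s.
2. the film lever is let go and has sprung back (value of joint film_lever below 0.08 rad), for 0.2 s.
3. the meter is lifted off the table in the fingers (height (world z) of meter above 0.05 m and contact force between the fingers and meter above 1 N), for 0.1 s.
At the end, for the whole second after the job is handed in: Film lever home (under 0.08 rad). The fingers hold the meter still, upright within 0.12 rad, its underside 6 to 26 mm above the grey card, centred within 12 mm, long sides parallel within 0.16 rad, touching nothing else. Mug, film can, brush and loose book moved under 20 mm (value of joint film_lever below 0.08 rad and z of meter in the frame of grey_card_top between 0.006 and 0.026 m and horizontal distance between meter_centre and grey_card_top below 0.012 m and angle between the x axis of meter and the x axis of grey_card, either way round below 0.16 rad and angle between meter's own z axis and vertical below 0.12 rad and contact force between the fingers and meter above 1 N and linear speed of meter below 0.02 m/s and angular speed of meter below 0.2 rad/s and contact force between meter and grey_card below 0.2 N and contact force between meter and blue_card below 0.2 N and contact force between meter and plinth below 0.2 N and contact force between meter and morse_key below 0.2 N and contact force between meter and book_row below 0.2 N and distance of each of mug, film_can, brush, red_book from where it was at the start of the episode below 0.02 m); the arm keeps its last pose, push and grip.
It fails at once if a card is touched by the meter or the robot (contact force between any of grey_card, blue_card and anything else above 0.5 N).
It fails at once if the row of books or the morse key is bumped (contact force between any of book_row, morse_key and anything else above 3 N).
It fails at once if a bystander is moved (distance of any of mug, film_can, brush, red_book from where it was at the start of the episode above 0.02 m).
It also fails if it takes over 58 s, if anything falls off the work surface, if the arm or the gripper's body presses on something with over 40 N, if the wrist force passes 120 N, or if a joint passes its speed limit or range.

## Working session

There is one attempt and no reset: what is moved stays moved. The work goes in short steps, Python scripts to look and compute and a shell command to move; the robot and the scene stay as the last step left them, time stands still between calls to the robot, and variables do not carry over. Pictures are saved under pics/ and viewed, on a budget of 10 in all, crops included, one or two more only if the job needs it, and the job is handed in when it is done.

```bash
ls; mkdir -p pics; python3 - <<'E'
from bench import ctrl, optics
import cv2
print(ctrl.get_state(), ctrl.tcp_to_tips)
for n in("scene","side"):
    d=optics.get_image(n); cv2.imwrite(f"pics/{n}0.png",d["image"][:,:,::-1])
    print(n,{k:v for k,v in d.items() if k!="image"})
E
```

```text
pics
{'time': 0.0, 'joint_positions': array([ 1.18211795,  0.32180665, -0.07008724,  1.45165168,  0.02259169,
        1.37083098, -0.05690298]), 'qd': array([ 0.00048507, -0.00122554, -0.00105867, -0.0006865 , -0.00114605,
        0.000552  ,  0.00062882]), 'joint_torque': array([-2.96711187e-05, -4.91296363e+01, -4.03870884e-01, -3.12527168e+01,
       -6.38241973e-02,  4.37527313e-02,  1.89922807e-04]), 'position': array([ 0.25451913, -0.59748033,  0.21558388]), 'tool_rot': array([-3.07627765e+00, -6.28087288e-01,  7.38316160e-04]), 'ft_force': array([ 0.58323673,  0.26155124, -0.0837426 ]), 'torque': array([ 0.0374772 , -0.00297221, -0.01362518]), 'grip_width': 0.9988221127582866} 0.017
scene {'fx': 464.0452866218338, 'fy': 464.0452866218338, 'cx': 323.42038693012495, 'cy': 200.64587467807715, 'R': array([[-0.54985392,  0.83525982,  0.00130601],
       [ 0.49032574,  0.32404787, -0.80905726],
       [-0.67619622, -0.44422294, -0.58772838]]), 't': array([ 0.35680659, -0.11466559,  1.62027595])}
side {'fx': 401.6130411890194, 'fy': 401.6130411890194, 'cx': 317.6449484945059, 'cy': 200.49606400790353, 'R': array([[ 0.7944464 ,  0.60698037,  0.0207303 ],
       [ 0.34461979, -0.42242411, -0.83832874],
       [-0.50009211,  0.67315132, -0.54477076]]), 't': array([-0.34668296, -0.09351868,  1.62754676])}
```

View pics/scene0.png

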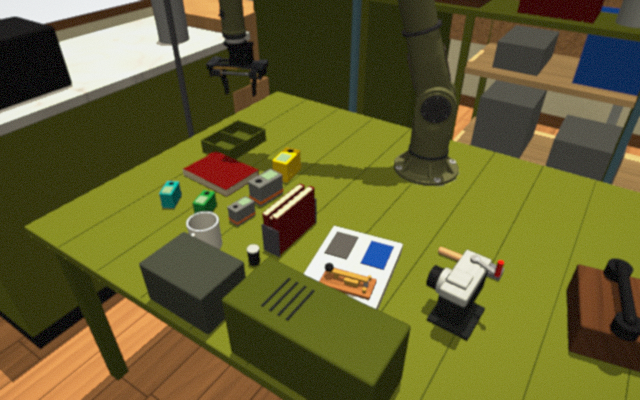

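View pics/side0.png

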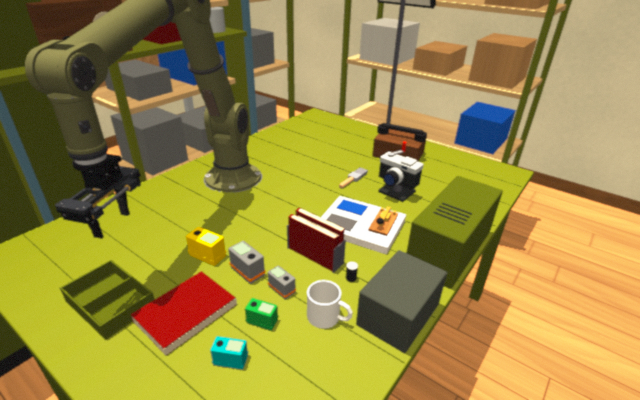

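Scene view candidates: small grey block (241,210), large grey block (265,187), green (205,202), turquoise (170,195) and yellow (287,163). I choose the small grey one, at (282,281) in the side view. The red tab is at (500,268) in scene and (404,149) in side. The cards are grey (342,245) and blue (377,254) in scene. Next is one composite close crop, plus first triangulations.

```bash
cat > h.py <<'E'
import numpy as np, cv2
from bench import ctrl, optics
from scipy.spatial.transform import Rotation as Ro
def ray(d,p):
    r=np.array([(p[0]-d["cx"])/d["fx"],(p[1]-d["cy"])/d["fy"],1.])
    if "R" in d: return -d["R"].T@d["t"], d["R"].T@r
    T=d["T"]@d["hand_eye"]; return T[:3,3],T[:3,:3]@r
def plane(d,p,z):
    o,v=ray(d,p); return o+v*(z-o[2])/v[2]
def tri(*dp):
    A=np.zeros((3,3));b=np.zeros(3);L=[]
    for d,p in dp:
        o,v=ray(d,p); v=v/np.linalg.norm(v); M=np.eye(3)-np.outer(v,v); A+=M;b+=M@o;L.append((o,M))
    X=np.linalg.solve(A,b); return X,[np.linalg.norm(M@(X-o))*1000 for o,M in L]
def wrist():
    s=ctrl.get_state(); d=optics.get_image("wrist"); T=np.eye(4)
    T[:3,:3]=Ro.from_rotvec(s["tool_rot"]).as_matrix(); T[:3,3]=s["position"]; d["T"]=T; return d
def proj(d,X):
    if "R" in d: c=d["R"]@X+d["t"]
    else: c=np.linalg.inv(d["T"]@d["hand_eye"])@np.r_[X,1]; c=c[:3]
    return np.array([d["fx"]*c[0]/c[2]+d["cx"],d["fy"]*c[1]/c[2]+d["cy"]])
def blobs(im,cond,win=None,amin=8):
    """cond(r,g,b)->mask; list of (area, centroid, contour) largest first"""
    r,g,b=[im[:,:,i].astype(int) for i in range(3)]; m=cond(r,g,b).astype(np.uint8)
    if win: k=np.zeros_like(m); x0,y0,x1,y1=win; k[y0:y1,x0:x1]=1; m*=k
    n,l,s,c=cv2.connectedComponentsWithStats(m)
    return sorted([(int(s[i,4]),c[i].round(1),cv2.findContours((l==i).astype(np.uint8),0,1)[0][0]) for i in range(1,n) if s[i,4]>=amin],key=lambda t:-t[0])
red=lambda r,g,b:(r>130)&(g<70)&(b<70)
blue=lambda r,g,b:(b>120)&(r<80)
grey=lambda r,g,b:(abs(r-g)<22)&(abs(g-b)<22)&(r>55)&(r<150)
white=lambda r,g,b:(np.minimum(np.minimum(r,g),b)>165)
E
python3 - <<'E'
from h import *
S=optics.get_image("scene");D=optics.get_image("side")
def cr(d,x,y,w=66,h=50,k=6): return cv2.resize(d["image"][y:y+h,x:x+w],(400,300),interpolation=cv2.INTER_CUBIC)
M=np.vstack([np.hstack([cr(S,210,180),cr(D,250,255)]),np.hstack([cr(S,450,240),cr(D,370,135)])])
cv2.imwrite("pics/c1.png",M[:,:,::-1])
W={"S":[(485,255,515,285),(355,230,400,275),(325,230,360,262)],"D":[(395,138,415,158),(330,195,372,220),(320,210,362,235)]}
for n,d in(("S",S),("D",D)):
    for c,w in zip((red,blue,grey),W[n]):
        for a,p,k in blobs(d["image"],c,w)[:2]: print(n,w,a,p)
a=blobs(S["image"],red,W["S"][0])[0][1];b=blobs(D["image"],red,W["D"][0])[0][1]
print("tab",tri((S,a),(D,b)))
for n,d,w in(("S",S,W["S"]),("D",D,W["D"])):
    for c,ww in((blue,w[1]),(grey,w[2])):
        p=blobs(d["image"],c,ww)[0]; print(n,plane(d,p[1],.033), [plane(d,q,.033).round(3)[:2].tolist() for q in cv2.boxPoints(cv2.minAreaRect(p[2]))])
E
```

```text
S (485, 255, 515, 285) 20 [500.4 262.6]
S (355, 230, 400, 275) 517 [376.9 254.9]
S (325, 230, 360, 262) 532 [341.2 245.2]
D (395, 138, 415, 158) 33 [403.4 145.5]
D (330, 195, 372, 220) 213 [351.8 206.9]
D (320, 210, 362, 235) 190 [342.2 221.5]
tab (array([0.54737196, 0.37780603, 0.17487167]), [np.float64(4.3517870542644115), np.float64(4.351787054264518)])
S [0.52191078 0.08342089 0.033     ] [[0.568, 0.063], [0.47, 0.041], [0.472, 0.103], [0.569, 0.121]]
S [ 0.54083013 -0.01425259  0.033     ] [[0.588, -0.037], [0.48, -0.061], [0.491, 0.007], [0.595, 0.026]]
D [0.52103803 0.08510967 0.033     ] [[0.485, 0.051], [0.461, 0.101], [0.556, 0.119], [0.577, 0.069]]
D [ 0.54409674 -0.00792197  0.033     ] [[0.507, -0.044], [0.484, 0.007], [0.575, 0.019], [0.595, -0.03]]
```

View pics/c1.png

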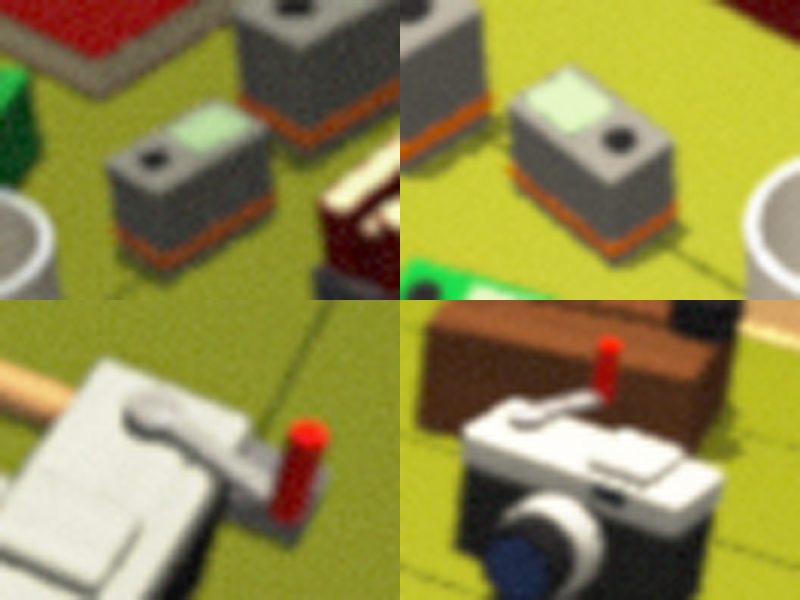

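The crop confirms the choice: the small grey block has an orange band and a pale display. Its top corners are about (228,207), (254,201) and (237,212) in scene, and the tab mid is about (499,269) in scene and (404,147) in side. Now positions.

```bash
cat >> h.py <<'E'
def stepto(goal,yaw=None):
    """shift in tool axes mm and z-turn deg to bring tool (down) to goal, yaw = world direction angle (deg) of tool y mod 180"""
    s=ctrl.get_state();R=Ro.from_rotvec(s["tool_rot"]).as_matrix()
    print("t",round(s["time"],2),"pos",(s["position"]*1000).round(1),"tool z",R[:,2].round(3),"y-yaw",np.degrees(np.arctan2(R[1,1],R[0,1])).round(1),"q7",s["joint_positions"][6].round(2),"F",s["ft_force"].round(1),"w",round(s["grip_width"],3))
    if goal is not None: print("shift",(R.T@(np.array(goal)-s["position"])*1000).round(1),"world",((np.array(goal)-s["position"])*1000).round(1))
    if yaw is not None:
        w=np.degrees(np.arctan2(R[1,1],R[0,1])); print("turn z tool",-((yaw-w+90)%180-90))
E
python3 - <<'E'
from h import *
S=optics.get_image("scene");D=optics.get_image("side")
c=lambda x,y,ox,oy:(ox+x/6.06-.4,oy+y/6-.4)
t=lambda a,b:tri((S,a),(D,b))
print("tabtop",t(c(309,130,450,240),c(209,43,370,135)))
print("tabmid",t(c(298,172,450,240),c(207,71,370,135)))
print("pivot",t(c(148,110,450,240),c(128,115,370,135)))
A=np.array([plane(S,c(x,y,210,180),.055) for x,y in((108,160),(213,100),(270,128),(165,190))])
B=np.array([plane(D,c(x,y,250,255),.055) for x,y in((170,65),(272,145),(212,195),(110,103))])
for P in(A,B):
    print("meter",P.mean(0).round(4)); 
    for i in range(4): e=P[(i+1)%4]-P[i]; print(np.linalg.norm(e).round(3),np.degrees(np.arctan2(e[1],e[0])).round(1))
for n,w in(((S),(485,255,515,285)),):
    pass
stepto([.5,-.3,.3])
E
```

```text
tabtop (array([0.55028906, 0.37835513, 0.18661203]), [np.float64(0.010209663614440367), np.float64(0.01020966361460302)])
tabmid (array([0.55139734, 0.37909856, 0.1675739 ]), [np.float64(0.09454921420131072), np.float64(0.09454921420134767)])
pivot (array([0.52965011, 0.32175941, 0.1513723 ]), [np.float64(0.39270439700063703), np.float64(0.39270439700071136)])
meter [ 0.5681 -0.3419  0.055 ]
0.066 172.5
0.039 86.0
0.066 -7.5
0.039 -94.3
meter [ 0.5722 -0.3422  0.055 ]
0.071 -8.8
0.039 -90.5
0.075 168.7
0.036 83.7
t 0.3 pos [ 254.7 -597.8  216.3] tool z [-0.     0.001 -1.   ] y-yaw -66.9 q7 -0.06 F [ 0.3 -0.5  0.7] w 0.996
shift [ 342.4 -177.9  -83.6] world [245.3 297.8  83.7]
```

```bash
python3 -m inch '[[[34.2,-17.8,-8.4],[0,0,0]],[[34.2,-17.8,-8.4],[0,0,0]],[[34.2,-17.8,-8.4],[0,0,0]],[[34.2,-17.8,-8.4],[0,0,0]],[[34.2,-17.8,-8.4],[0,0,0]],[[34.2,-17.8,-8.4],[0,0,0]],[[34.2,-17.8,-8.4],[0,0,0]],[[34.2,-17.8,-8.4],[0,0,0]],[[34.2,-17.8,-8.4],[0,0,0]],[[34.2,-17.8,-8.4],[0,0,0]]]' 1 20
python3 -m inch '[[[17.9,-30.2,2],[0,0,0]],[[17.9,-30.2,2],[0,0,0]],[[17.9,-30.2,2],[0,0,0]],[[17.9,-30.2,2],[0,0,0]],[[17.9,-30.2,2],[0,0,0]],[[17.9,-30.2,2],[0,0,0]],[[17.9,-30.2,2],[0,0,0]],[[17.9,-30.2,2],[0,0,0]],[[17.9,-30.2,2],[0,0,0]],[[17.9,-30.2,2],[0,0,0]]]'
python3 - <<'E'
from h import *
d=wrist(); cv2.imwrite("pics/w1.png",d["image"][:,:,::-1])
stepto([.592,.397,.26],-76)
for n,w in((blue,None),(grey,None)):
    for a,p,k in blobs(d["image"],n,w,300)[:4]:
        q=cv2.boxPoints(cv2.minAreaRect(k)); Q=np.array([plane(d,x,.033) for x in q])
        e=[(np.linalg.norm(Q[i+1]-Q[i]).round(3),np.degrees(np.arctan2(*(Q[i+1]-Q[i])[1::-1])).round(1)) for i in(0,1)]
        print(a,p,plane(d,p,.033).round(4),e)
E
```

```text
time: 1.3
position: [0.5004, -0.2988, 0.3011]
tool_rot: [3.078, 0.628, 0.0]
ft_force: [0.7, -0.4, 0.2]
grip_width: 0.171
time: 2.3
position: [0.5459, 0.0491, 0.2807]
tool_rot: [3.078, 0.628, 0.001]
ft_force: [-0.4, -0.4, -1.0]
grip_width: 0.002
t 2.35 pos [545.6  57.4 280.6] tool z [ 0.001  0.005 -1.   ] y-yaw -66.4 q7 -1.36 F [-0.9  6.   0.3] w 0.006
shift [ 178.4 -292.6   22.2] world [ 46.4 339.6 -20.6]
turn z tool 9.588644391127232
3722 [287.7 180.3] [0.5206 0.0842 0.033 ] [(np.float64(0.094), np.float64(8.5)), (np.float64(0.062), np.float64(-79.0))]
10746 [530.4 250.1] [ 0.5588 -0.2448  0.033 ] [(np.float64(0.185), np.float64(2.4)), (np.float64(0.275), np.float64(-92.0))]
5255 [ 89.6 283.5] [0.2837 0.2787 0.033 ] [(np.float64(0.238), np.float64(-67.0)), (np.float64(0.045), np.float64(-163.2))]
3280 [365.8 200.6] [ 0.535  -0.0164  0.033 ] [(np.float64(0.096), np.float64(10.8)), (np.float64(0.063), np.float64(-80.2))]
2520 [81.8 69.6] [0.5483 0.3489 0.033 ] [(np.float64(0.164), np.float64(-2.6)), (np.float64(0.071), np.float64(-80.8))]
```

View pics/w1.png

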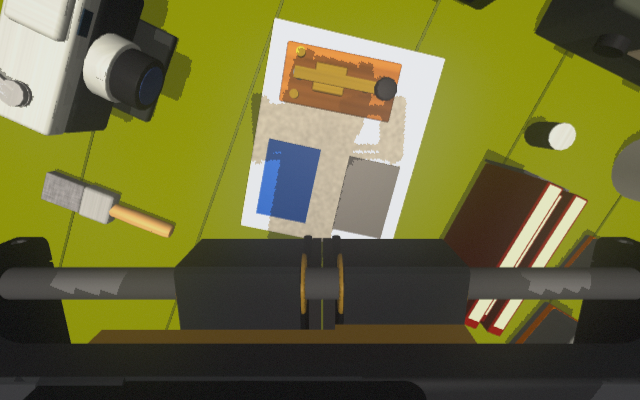

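The wrist view shows the grey card at (366,200) and the blue at (288,180), with the morse key beyond them and the books on the right. That agrees with the fixed cameras. Going on to the lever.

```bash
python3 -m inch '[[[17.8,-29.3,2],[0,0,0]],[[17.8,-29.3,2],[0,0,0]],[[17.8,-29.3,2],[0,0,0]],[[17.8,-29.3,2],[0,0,0]],[[17.8,-29.3,2],[0,0,0]],[[17.8,-29.3,2],[0,0,0]],[[17.8,-29.3,2],[0,0,0]],[[17.8,-29.3,2],[0,0,0]],[[17.8,-29.3,2],[0,0,0]],[[17.8,-29.3,2],[0,0,8.5]]]'
python3 -m inch '[[[0,0,10],[0,0,0]],[[0,0,20],[0,0,0]],[[0,0,20],[0,0,0]],[[0,0,20],[0,0,0]],[[0,0,10],[0,0,0]],[[0,0,6],[0,0,0]],[[0,0,0],[0,0,0]],[[0,0,0],[0,0,0]],[[0,0,0],[0,0,0]],[[0,0,0],[0,0,0]]]'
python3 - <<'E'
from h import *
S=optics.get_image("scene");D=optics.get_image("side")
def cr(d,x,y,w=66,h=50): return cv2.resize(d["image"][y:y+h,x:x+w],(400,300),interpolation=cv2.INTER_CUBIC)
cv2.imwrite("pics/c2.png",np.hstack([cr(S,460,230),cr(D,370,115)])[:,:,::-1])
s=ctrl.get_state(); R=Ro.from_rotvec(s["tool_rot"]).as_matrix()
piv=np.array([.5297,.3218,.174]); tx=R[:,0]
prev=s["position"]
print(s["position"],tx)
for th in (62,69,76,83,90,97,104,111,118,125,132,139,142,145):
    g=piv+.06*np.array([np.cos(np.radians(th)),np.sin(np.radians(th)),0])+.0165*tx
    print(th,(R.T@(g-prev)*1000).round(1)); prev=g
E
```

```text
time: 3.35
position: [0.5952, 0.388, 0.2601]
tool_rot: [3.117, 0.393, -0.001]
ft_force: [0.2, -0.2, -0.4]
grip_width: 0.005
time: 4.35
position: [0.5951, 0.3875, 0.1756]
tool_rot: [-3.116, -0.399, -0.002]
ft_force: [-0.1, -0.2, 0.2]
grip_width: 0.005
[0.59497622 0.38736777 0.17519763] [9.67762352e-01 2.51863666e-01 8.50899322e-04]
62 [-22.6   2.8   1.2]
69 [-5.7 -4.6 -0. ]
76 [-6.2 -3.9 -0. ]
83 [-6.6 -3.1 -0. ]
90 [-7.  -2.3 -0. ]
97 [-7.2 -1.4 -0. ]
104 [-7.3 -0.5 -0. ]
111 [-7.3  0.4 -0. ]
118 [-7.2  1.3 -0. ]
125 [-7.   2.1 -0. ]
132 [-6.7  3.  -0. ]
139 [-6.3  3.8 -0. ]
142 [-2.5  1.8 -0. ]
145 [-2.4  2.  -0. ]
```

View pics/c2.png

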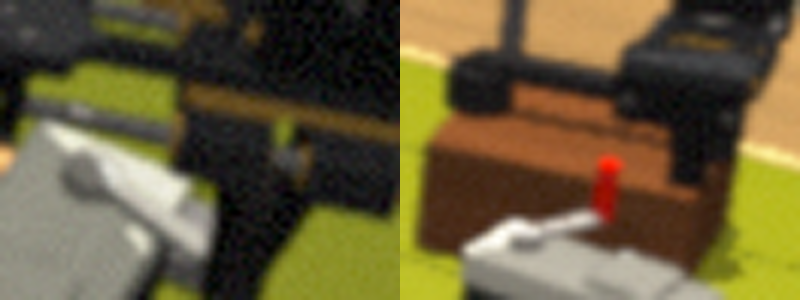

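The closed fingers stand beside the tab, which is still upright at side crop (607,190). Now push along the arc.

```bash
python3 -m inch '[[[-11.3,1.4,0.5],[0,0,0]],[[-11.3,1.4,0.5],[0,0,0]],[[-5.7,-4.6,0],[0,0,0]],[[-6.2,-3.9,0],[0,0,0]],[[-6.6,-3.1,0],[0,0,0]],[[-7,-2.3,0],[0,0,0]],[[-7.2,-1.4,0],[0,0,0]],[[-7.3,-0.5,0],[0,0,0]],[[-7.3,0.4,0],[0,0,0]],[[-7.2,1.3,0],[0,0,0]]]'
python3 -m inch '[[[-7,2.1,0],[0,0,0]],[[-6.7,3,0],[0,0,0]],[[-6.3,3.8,0],[0,0,0]],[[-2.5,1.8,0],[0,0,0]],[[-1,0.8,0],[0,0,0]],[[0,0,0],[0,0,0]],[[0,0,0],[0,0,0]],[[0,0,0],[0,0,0]],[[0,0,0],[0,0,0]],[[0,0,0],[0,0,0]]]'
python3 - <<'E'
from h import *
S=optics.get_image("scene");D=optics.get_image("side")
def cr(d,x,y,w=66,h=50): return cv2.resize(d["image"][y:y+h,x:x+w],(400,300),interpolation=cv2.INTER_CUBIC)
cv2.imwrite("pics/c3.png",np.hstack([cr(S,440,220),cr(D,360,115)])[:,:,::-1])
print([(b[0],b[1]) for b in blobs(D["image"],red,(360,115,426,165))][:2], proj(D,np.array([.485,.362,.175])))
stepto(None)
E
```

```text
time: 5.45
position: [0.5162, 0.3808, 0.1742]
tool_rot: [-3.113, -0.401, -0.001]
ft_force: [1.8, 5.6, 1.0]
grip_width: 0.004
time: 6.45
position: [0.4992, 0.3626, 0.1744]
tool_rot: [-3.114, -0.397, -0.006]
ft_force: [5.2, 5.7, -0.6]
grip_width: 0.007
[(23, array([386. , 142.6]))] [386.26203895 141.30153743]
t 6.55 pos [499.2 362.6 174.3] tool z [ 0.004  0.003 -1.   ] y-yaw -75.5 q7 -2.16 F [ 5.9  6.7 -1.1] w 0.004
```

View pics/c3.png

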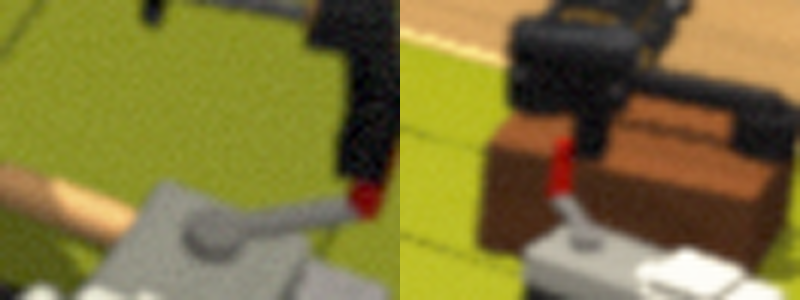

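The lever sits at its stop: the tab is at side (386,143), where 1.2 rad predicts (386,141). The tangential push is about 7.7 N, well above the 4 N spring. A small extra nudge, then lift off to release.

```bash
python3 -m inch '[[[-1.5,1.2,0],[0,0,0]],[[0,0,0],[0,0,0]],[[0,0,-15],[0,0,0]],[[0,0,-25],[0,0,0]],[[0,0,-30],[0,0,0]],[[0,0,-30],[0,0,0]],[[0,0,0],[0,0,0]],[[0,0,0],[0,0,0]],[[0,0,0],[0,0,0]],[[0,0,0],[0,0,0]]]' 0
python3 - <<'E'
from h import *
S=optics.get_image("scene");D=optics.get_image("side")
print([[(b[0],b[1]) for b in blobs(D["image"],red,(380,130,420,165))][:2], [(b[0],b[1]) for b in blobs(S["image"],red,(460,245,520,285))][:2]])
stepto([.53,.0,.28],-98.5+0)
E
```

```text
time: 7.55
position: [0.4958, 0.3591, 0.272]
tool_rot: [3.114, 0.398, -0.004]
ft_force: [0.3, 0.7, 0.3]
grip_width: 0.831
[[(33, array([403.7, 145.6]))], [(18, array([500.7, 262.4]))]]
t 7.65 pos [495.9 359.5 272.4] tool z [-0.002 -0.001 -1.   ] y-yaw -75.4 q7 -2.13 F [-0.8  0.2 -0.2] w 0.926
shift [-57.5 356.5  -7.1] world [  34.1 -359.5    7.6]
turn z tool 23.076983269132683
```

The tab is back at exactly its rest pixels, (403.7,145.6) in side and (500.7,262.4) in scene, so the lever is home. Now over to the meter.

```bash
python3 -m inch '[[[-6,22,-2],[0,0,0]],[[-13,48,-2],[0,0,0]],[[-13,48,-2],[0,0,0]],[[-13,48,-2],[0,0,0]],[[-13,48,0],[0,0,0]],[[-13,48,0],[0,0,0]],[[-13,48,0],[0,0,0]],[[-13,48,0],[0,0,0]],[[-13,48,0],[0,0,0]],[[-13,48,0],[0,0,0]]]' 0.3
python3 -m inch '[[[-13,48,0],[0,0,0]],[[-13,48,0],[0,0,0]],[[-13,48,0],[0,0,0]],[[-13,48,0],[0,0,0]],[[-10,30,0],[0,0,0]],[[0,0,0],[0,0,7.7]],[[0,0,0],[0,0,7.7]],[[0,0,0],[0,0,7.7]],[[0,0,0],[0,0,0]],[[0,0,0],[0,0,0]]]'
python3 - <<'E'
from h import *
d=wrist(); cv2.imwrite("pics/w2.png",d["image"][:,:,::-1]); np.save("w2.npy",d,allow_pickle=True)
X=proj(d,np.array([.57,-.342,.055])); print("meter top expected",X)
stepto([.57,-.342,.1],-98.5)
E
```

```text
time: 8.65
position: [0.4909, -0.1122, 0.2815]
tool_rot: [3.116, 0.398, -0.001]
ft_force: [1.4, -0.2, 1.1]
grip_width: 0.698
time: 9.65
position: [0.4874, -0.3405, 0.2812]
tool_rot: [-3.133, 0.228, 0.001]
ft_force: [-0.5, 0.6, -0.0]
grip_width: 0.697
meter top expected [312.57025072 102.93062476]
t 9.7 pos [ 487.4 -340.5  281.4] tool z [-0.  0. -1.] y-yaw -98.3 q7 -1.17 F [-0.5  0.4  0.9] w 0.702
shift [ 82.  -10.5 181.3] world [  82.6   -1.5 -181.4]
turn z tool 0.15276893544823622
```

View pics/w2.png

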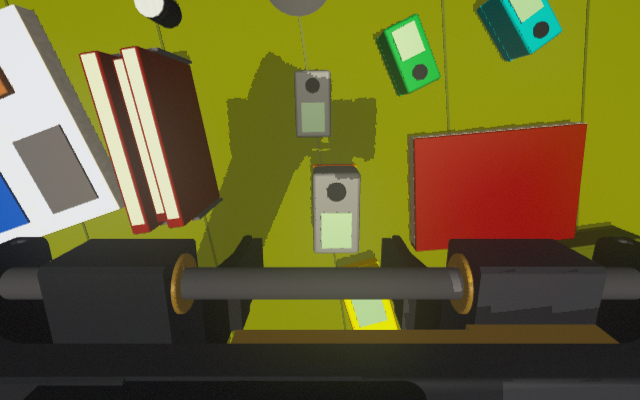

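The wrist view shows the small grey meter's top at about (313,103), against an expected (312.6,102.9). The large grey one is at (336,210), with a clear gap, and the fingers have free space on both sides. Refine the position and descend.

```bash
python3 - <<'E'
from h import *
d=np.load("w2.npy",allow_pickle=True).item(); im=d["image"]
top=lambda r,g,b:(abs(r-g)<28)&(abs(g-b)<40)&(b>70)
for nm,w,z in(("meter",(285,62,342,145),.055),("card",(10,120,100,216),.033)):
    f=(lambda r,g,b:(b>0.6*g)&(r<190)&(r>60)) 
    a,p,k=blobs(im,f,w)[0]; q=cv2.boxPoints(cv2.minAreaRect(cv2.convexHull(k))); Q=np.array([plane(d,x,z) for x in q])
    print(nm,a,p,q.round(0).tolist(),Q.mean(0).round(4),[(np.linalg.norm(Q[i+1]-Q[i]).round(3),np.degrees(np.arctan2(*(Q[i+1]-Q[i])[1::-1])).round(1)) for i in(0,1,2)[:2]])
E
```

```text
meter 2346 [312.5 103.1] [[294.0, 70.0], [330.0, 70.0], [330.0, 136.0], [294.0, 136.0]] [ 0.5692 -0.3412  0.055 ] [(np.float64(0.039), np.float64(-98.3)), (np.float64(0.071), np.float64(172.0))]
card 4142 [ 55.6 168.9] [[12.0, 142.0], [57.0, 118.0], [99.0, 198.0], [53.0, 222.0]] [ 0.5367 -0.0145  0.033 ] [(np.float64(0.067), np.float64(-73.5)), (np.float64(0.103), np.float64(-169.6))]
```

```bash
python3 -m inch '[[[27,-3.6,0],[0,0,0]],[[27,-3.6,20],[0,0,0]],[[27.2,-3.7,30],[0,0,0]],[[0,0,40],[0,0,0]],[[0,0,40],[0,0,0]],[[0,0,25],[0,0,0]],[[0,0,0],[0,0,0]],[[0,0,0],[0,0,0]],[[0,0,0],[0,0,0]],[[0,0,0],[0,0,0]]]'
python3 - <<'E'
from h import *
stepto([.5693,-.3414,.042],-98.2)
S=optics.get_image("scene");D=optics.get_image("side")
def cr(d,x,y,w=88,h=66): return cv2.resize(d["image"][y:y+h,x:x+w],(400,300),interpolation=cv2.INTER_CUBIC)
cv2.imwrite("pics/c4.png",np.hstack([cr(S,197,160),cr(D,240,230)])[:,:,::-1])
E
```

```text
time: 10.7
position: [0.5706, -0.3427, 0.1292]
tool_rot: [3.131, -0.233, 0.006]
ft_force: [-0.1, -0.5, 0.4]
grip_width: 0.703
t 10.7 pos [ 570.6 -342.7  129.2] tool z [ 0.003 -0.002 -1.   ] y-yaw -98.5 q7 -1.27 F [-0.1 -0.5  0.4] w 0.703
shift [-1.8 -1.2 87.2] world [ -1.3   1.3 -87.2]
turn z tool -0.3050688083968538
```

View pics/c4.png

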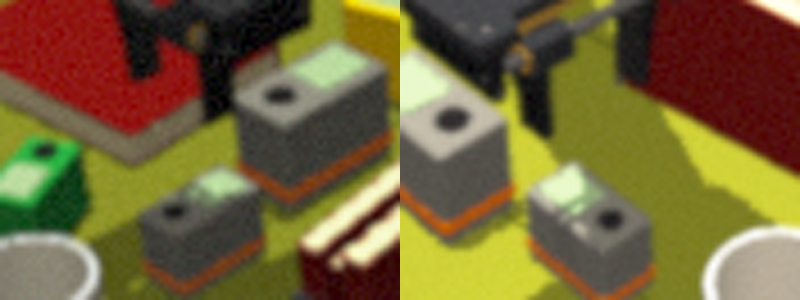

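The open fingers straddle above the small meter. Descend and grip.

```bash
python3 -m inch '[[[-1,-1,15],[0,0,0]],[[0,0,20],[0,0,0]],[[0,0,20],[0,0,0]],[[0,0,18],[0,0,0]],[[0,0,9],[0,0,0]],[[0,0,4],[0,0,0]],[[0,0,0],[0,0,0]],[[0,0,0],[0,0,0]],[[0,0,0],[0,0,0]],[[0,0,0],[0,0,0]]]'
python3 -m inch '[[[0,0,0],[0,0,0]],[[0,0,0],[0,0,0]],[[0,0,0],[0,0,0]],[[0,0,0],[0,0,0]],[[0,0,0],[0,0,0]],[[0,0,0],[0,0,0]],[[0,0,0],[0,0,0]],[[0,0,0],[0,0,0]],[[0,0,0],[0,0,0]],[[0,0,0],[0,0,0]]]' 1 25
python3 -m inch '[[[0,0,-5],[0,0,0]],[[0,0,-10],[0,0,0]],[[0,0,-15],[0,0,0]],[[0,0,-20],[0,0,0]],[[0,0,-25],[0,0,0]],[[0,0,-25],[0,0,0]],[[0,0,-25],[0,0,0]],[[0,0,-25],[0,0,0]],[[0,0,-25],[0,0,0]],[[0,0,-15],[0,0,0]]]'
python3 - <<'E'
from h import *
stepto([.538,-.0145,.23],-79.5)
E
```

```text
time: 11.8
position: [0.5691, -0.3411, 0.0415]
tool_rot: [3.132, -0.233, 0.002]
ft_force: [-0.1, -0.9, -0.5]
grip_width: 0.699
time: 12.8
position: [0.5685, -0.3411, 0.0407]
tool_rot: [3.133, -0.234, 0.0]
ft_force: [-0.6, -0.6, 1.1]
grip_width: 0.456
time: 13.8
position: [0.5695, -0.341, 0.2346]
tool_rot: [3.131, -0.233, 0.006]
ft_force: [0.4, 0.1, -2.2]
grip_width: 0.458
t 13.8 pos [ 569.5 -341.   234.6] tool z [ 0.004 -0.002 -1.   ] y-yaw -98.5 q7 -1.26 F [ 0.4  0.1 -2.2] w 0.458
shift [ -79.5 -318.2    3.8] world [-31.5 326.5  -4.6]
turn z tool -19.001692762992008
```

The grip holds at 0.457 opening, about 40 mm, and the lift was clean. Carry the meter over the books, stopping short of the card so the wrist camera can see it.

```bash
python3 -m inch '[[[-7,-15,0],[0,0,0]],[[-15,-31,0],[0,0,0]],[[-15,-31,0],[0,0,0]],[[-15,-31,0],[0,0,0]],[[-16,-34,0],[0,0,0]],[[-16,-34,0],[0,0,0]],[[-16,-34,0],[0,0,0]],[[-16,-34,0],[0,0,0]],[[-16,-34,0],[0,0,0]],[[-14,-25,0],[0,0,0]]]'
python3 -m inch '[[[0,0,0],[0,0,-4]],[[0,0,0],[0,0,-5]],[[0,0,0],[0,0,-5]],[[0,0,0],[0,0,-5]],[[0,0,0],[0,0,0]],[[0,0,0],[0,0,0]],[[0,0,0],[0,0,0]],[[0,0,0],[0,0,0]],[[0,0,0],[0,0,0]],[[0,0,0],[0,0,0]]]'
python3 - <<'E'
from h import *
d=wrist(); cv2.imwrite("pics/w3.png",d["image"][:,:,::-1]); np.save("w3.npy",d,allow_pickle=True)
print(proj(d,np.array([.538,-.0145,.033])))
stepto([.538,-.0145,.23],-79.5)
E
```

```text
time: 14.8
position: [0.4682, -0.0167, 0.2312]
tool_rot: [-3.133, 0.229, -0.001]
ft_force: [0.3, 0.5, -2.3]
grip_width: 0.459
time: 15.8
position: [0.469, -0.0196, 0.2306]
tool_rot: [3.128, 0.286, -0.0]
ft_force: [0.1, -0.3, -1.7]
grip_width: 0.453
[329.03223334 115.62550961]
t 15.85 pos [469.  -19.6 230.6] tool z [-0. -0. -1.] y-yaw -79.5 q7 -1.38 F [ 0.5 -0.1 -2.4] w 0.456
shift [68.7  7.5  0.6] world [69.   5.1 -0.6]
turn z tool -0.035886554633208334
```

View pics/w3.png

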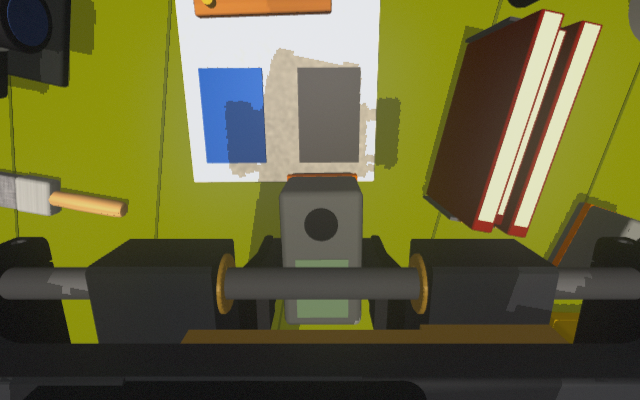

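Wrist view: grey card corners are about (298,68), (361,67), (360,162) and (298,162), with centre (329,115) against a predicted (329.0,115.6). The meter is held straight. Numbers for the last stretch:

```bash
python3 - <<'E'
from h import *
d=np.load("w3.npy",allow_pickle=True).item()
b=blobs(d["image"],lambda r,g,b:(abs(r-b)<30)&(r<135)&(r>40)&(b>0.7*g),(290,60,370,168))[0]
h=cv2.approxPolyDP(cv2.convexHull(b[2]),6,True)[:,0]; print(h.tolist())
for H in(h,np.array([(298,68),(361,67),(360,162),(298,162)])):
    Q=np.array([plane(d,x.astype(float),.033) for x in H]); print(Q.mean(0).round(4),[(np.linalg.norm(Q[i]-Q[i-1]).round(3),np.degrees(np.arctan2(*(Q[i]-Q[i-1])[1::-1])).round(1)) for i in range(len(Q))])
# blue card centre -> direction of card y
a=blobs(d["image"],blue,(190,60,275,170))[0]; c=cv2.boxPoints(cv2.minAreaRect(a[2])).mean(0); B=plane(d,c,.033); print("blue",B, "dist",np.linalg.norm(B-Q.mean(0)),"dir",np.degrees(np.arctan2(*(B-Q.mean(0))[1::-1])))
E
```

```text
[[359, 68], [358, 161], [301, 162], [298, 68]]
[ 0.5373 -0.0146  0.033 ] [(np.float64(0.062), np.float64(-79.5)), (np.float64(0.094), np.float64(-168.6)), (np.float64(0.062), np.float64(101.4)), (np.float64(0.095), np.float64(11.4))]
[ 0.5373 -0.0149  0.033 ] [(np.float64(0.095), np.float64(9.4)), (np.float64(0.064), np.float64(-78.7)), (np.float64(0.096), np.float64(-168.5)), (np.float64(0.067), np.float64(100.4))]
blue [0.52032101 0.08495605 0.033     ] dist 0.10124319595585679 dir 99.63643437657325
```

```bash
python3 -m inch '[[[10,1,0],[0,0,0]],[[20,2,0],[0,0,0]],[[20,2,0],[0,0,0]],[[12,1.5,0],[0,0,0]],[[6.5,1,0],[0,0,0]],[[0,0,10],[0,0,0]],[[0,0,20],[0,0,0]],[[0,0,25],[0,0,0]],[[0,0,25],[0,0,0]],[[0,0,15],[0,0,0]]]'
python3 - <<'E'
from h import *
stepto([.538,-.0147,.0887],-79.6)
E
```

```text
time: 16.85
position: [0.5356, -0.0147, 0.133]
tool_rot: [-3.128, -0.287, 0.006]
ft_force: [-0.3, 0.8, -1.7]
grip_width: 0.454
t 16.85 pos [535.6 -14.7 133. ] tool z [-0.004 -0.    -1.   ] y-yaw -79.5 q7 -1.47 F [-0.3  0.8 -1.7] w 0.454
shift [ 2.5  0.4 44.3] world [  2.4   0.  -44.3]
turn z tool 0.07098826961642146
```

```bash
python3 -m inch '[[[0,0,8],[0,0,0]],[[1,0,10],[0,0,0]],[[0,0,10],[0,0,0]],[[0,0,8],[0,0,0]],[[0,0,5],[0,0,0]],[[0,0,2],[0,0,0]],[[0,0,0],[0,0,0]],[[0,0,0],[0,0,0]],[[0,0,0],[0,0,0]],[[0,0,0],[0,0,0]]]'
python3 - <<'E'
from h import *
stepto([.538,-.0147,.0887],-79.6)
S=optics.get_image("scene");D=optics.get_image("side")
print([[b[:2] for b in blobs(D["image"],red,(380,130,420,165))][:1]])
def cr(d,x,y,w=80,h=60): return cv2.resize(d["image"][y:y+h,x:x+w],(400,300),interpolation=cv2.INTER_CUBIC)
cv2.imwrite("pics/c5.png",np.hstack([cr(S,305,205),cr(D,305,175)])[:,:,::-1])
E
```

```text
time: 17.85
position: [0.539, -0.0143, 0.093]
tool_rot: [3.128, 0.287, 0.001]
ft_force: [0.4, 0.3, -1.3]
grip_width: 0.452
t 17.85 pos [539.  -14.3  93. ] tool z [ 0.001 -0.    -1.   ] y-yaw -79.5 q7 -1.48 F [ 0.4  0.3 -1.3] w 0.452
shift [-1.1  0.2  4.3] world [-1.  -0.4 -4.3]
turn z tool 0.0772637716593465
[[(33, array([403.4, 145.8]))]]
```

View pics/c5.png

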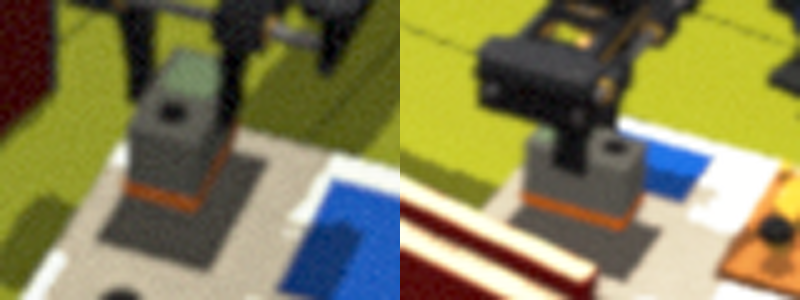

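The meter hangs over the grey card, clear of it and square with it. The near-bottom corner is at about (344,247) in scene, and the bottom corners are about (329,215) and (352,221) in side. Lower 4 mm and compare with the prediction.

```bash
python3 - <<'E'
from h import *
S=optics.get_image("scene");D=optics.get_image("side")
c,s=np.cos(np.radians(10.3)),np.sin(np.radians(10.3))
for u,v in((36,20),(36,-20),(-36,-20),(-36,20)):
    X=np.array([.5385+(c*u-s*v)/1e3,-.0143+(s*u+c*v)/1e3,.0523]); print(u,v,proj(S,X).round(1),proj(D,X).round(1))
E
python3 -m inch '[[[0,0,1],[0,0,0]],[[-1,0,2],[0,0,0]],[[0,0,1],[0,0,0]],[[0,0,0],[0,0,0]],[[0,0,0],[0,0,0]],[[0,0,0],[0,0,0]],[[0,0,0],[0,0,0]],[[0,0,0],[0,0,0]],[[0,0,0],[0,0,0]],[[0,0,0],[0,0,0]]]'
```

```text
36 20 [344.  249.6] [352.5 217. ]
36 -20 [329.7 245.6] [347.6 223.3]
-36 -20 [339.8 229.4] [327.5 217. ]
-36 20 [353.6 233.1] [332.7 211. ]
time: 19.05
position: [0.5378, -0.0145, 0.0887]
tool_rot: [3.128, 0.287, 0.0]
ft_force: [-0.4, 0.1, -1.6]
grip_width: 0.46
```

```bash
python3 -c "
from h import *
stepto([.5375,-.0147,.0887],-79.7)
D=optics.get_image('side');print([b[:2] for b in blobs(D['image'],red,(380,130,420,165))][:1])
from bench import close_job
print(close_job())"
```

```text
t 19.05 pos [537.8 -14.5  88.7] tool z [ 0. -0. -1.] y-yaw -79.5 q7 -1.48 F [-0.4  0.1 -1.6] w 0.46
shift [-0.4  0.2 -0. ] world [-0.3 -0.2  0. ]
turn z tool 0.1793409465191047
[(33, array([403.5, 145.5]))]
the job is handed in; nothing more can be done
None
```

The job is done and handed in at about 19 s, with the meter still held above the grey card. The hand-in gave no verdict.

**Film lever:** I pushed the tab to its stop with the closed fingers, where the push was about 7.7 N and the tab stood where 1.2 rad predicts. I then lifted off and it sprang back. In the last picture the tab was at its rest pixel.

**Meter:** I gripped the small grey block across its 40 mm width and carried it over the books with its underside about 60 mm above them.

**Last checks:**
- The tool was within 0.5 mm and 0.2° of the target over the grey card (0.5375, -0.0147, long side about 10°) and vertical.
- The computed gap under the meter is 15 mm. The grip opening was steady, and the force reading of 1.6 N was just the meter's weight.
- One small disagreement: before the last 4 mm of lowering, the meter's visible lower edge read about 2.5 pixels higher than predicted. I put that down to the dark strip below the orange band.

I did not measure the bystanders again at the end. No contact showed in the force readings, apart from 6 N sideways once in mid-move, in free air beside the card area.

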